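Find the full drill-bit tube by weight and clamp it upright

ROBOT

A 6-joint arm with a two-finger parallel gripper is mounted at the origin on the work surface. World frame = base frame: x ahead of the robot, y to its left, z up, the work surface at z = 0. Lengths are in m, angles in degrees, forces in N, time in s.
With the tool pointing down it reaches from about 0.35 to 0.725 m from the base axis. Payload 4.3 kg.
Tool frame: the origin (TCP) lies midway between the tips of the shut fingers; the grasp point (between the pads) lies manip.hold_point_z behind it (manip.hold_point_z is the distance from the TCP to the grasp point, in m); z points along the fingers, y is the line along which they close (so a half turn about z gives the same grasp; the last joint's range is limited). The gripper opens to 85 mm and grips with 20 to 120 N. Pads are 22 mm wide; open, the fingers measure 114 mm over their backs; the gripper's body (76 mm by 85 mm) begins 54 mm behind the grasp point. The pads swing forward as they close: fully open they stand 13 mm farther back than shut.
Start: joints at [-6.32, 21.618, 4.641, 73.018, 0, 83.68], TCP at [0.575, 0, 0.231] pointing down, gripper open.
Joint ranges: [-156.06, 156.06], [-48.1, 94.91], [-58.44, 69.94], [-101.28, 121.22], [-78.64, 73.56], [-180, 180]. Speed limits (degrees/s): [147.25, 147.25, 180, 180, 180, 180].

INTERFACE

Orientations are given as a 3x3 rotation matrix whose columns are the frame's x, y, z axes.
In Python, from rig import manip, vision gives the robot as it stands.
- The arm moves only by the shell command python3 -m pendant 'ROWS' [FORCE]. ROWS is JSON, a list of rows, each a list of 3 entries, a list of its own where there are three numbers: the shift along the tool's x, y, z in m, then the turn about the tool's z in rad, then the closure, from 0 (fully open) to 1 (shut). A call has 1 to 8 rows; each row shifts and turns the commanded pose from where the row before left it, along the tool's axes as they then stand; what a row does not reach is not made up. A row lasts 1/12 s, in which the tool goes at most 41.7 mm and 7.16 degrees, less where a joint would pass 70% of its speed; a pose out of reach is approached as far as the arm can. A call with a gripper value outside its range is refused whole. The fingers move at their own pace and stop on an object; FORCE is the grip in N (left out, the last holds). Time passes only in rows, so rows that do not move let the fingers close. It gives the time, the measured TCP pose, the force, the opening and the grip force at its end, in the units of the state.
- manip.read_state(): the state, without advancing time (a new reading comes with each control period).
- vision.capture(name): name is "scene" or "side" or "wrist"; returns (picture, depth): 384x512x3 uint8, red, green, blue; 384x512 float32, m along the optical axis (not along the pixel's ray), 0 where there is no reading.
- vision.calibration(name): a dict with "fx", "fy", "cx", "cy" (pixels), "rvec" (rotation vector, rad) and "tvec" (3), from world to camera coordinates, as OpenCV has them. Camera axes: x right, y down, z forward; pixel columns grow to the right and rows downward; lengths in m; the calibration is good to about 2 mm. A picture is of the moment at which its call begins: read the wrist's pose just before it. calibration takes no time and is no camera call; for the wrist camera it gives the pose at the moment of the call.
- manip.sign_off(): hands the job in; it is judged then, once.
The state is a dict: "time_s": time; "joint_pos": joint angles; "dq": joint speeds; "joint_efforts": joint torques, N m; "tcp_pos": TCP position; "eef_rot": TCP orientation; "force": force on the tool from outside, world axes, zero at the start; "wrist_torque": the same for the moment, N m; "gripper_width": finger opening in m; "grasp_force": force on a finger pad.
Only numpy, scipy, OpenCV 4.12 (cv2) and the standard library are available. Lean on these libraries where they do the work, as an engineer would, in place of code of your own. Each camera call takes 0.05 s, during which the arm holds its last target. There are 200 camera calls.

TASK

Two identical closed tubes lean in the plywood rack: one is full of steel drill bits, the other is empty, and only their weight tells which. Stand the full one upright between the jaws of the blue clamp station, let go of it, then push the red tab until the sliding jaw stops with the tube held snug against the back plate. The empty tube must finish fully home in a rack pocket, and the jug, funnel, wooden block and scraper must stay where they are.

Things in the scene. Friction and masses are not known exactly. Their poses are not given: they have to be found in the camera images.
- tube_a: closed square plastic tube, orange with black upper part, 44 x 44 mm, 160 mm long. Origin: centre of its underside (orange end); z runs along its length to the black end. It starts leaning in a rack pocket, its top 30 degrees from vertical towards the rack's -x. Either empty (about 0.14 kg) or full of drill bits (0.54 to 0.70 kg)
- tube_b: the other tube, identical in looks and size to tube_a; one of the two is full and the other empty, differently from start to start
- rack: fixed wooden rack, base 130 (x) x 240 (y) x 12 mm, origin centre of underside, z up, front -x. Two square pockets at y = +-60 mm, axes leaning 30 degrees from vertical towards its -x (axis up = -0.5 x + 0.866 z), 50 x 50 mm inside, 50 mm deep along the axis, 6 mm walls; on the low (-x) side a rest 40 mm wide runs 100 mm up along the tube's underside and the tube leans on it
- pocket0 (a point): centre of the floor of the rack's pocket at its +y side (rack frame 20, 60, 42 mm); a tube fully home has its origin within some 4 mm of here. Axes as the rack
- pocket1 (a point): the same for the pocket at the rack's -y side (rack frame 20, -60, 42 mm)
- station: fixed blue clamp station, base 215 (x) x 100 (y) x 10 mm, z up, +x away from the robot; origin at underside level, on its centre line, 130 mm from the end near the robot. At the far end a back plate, 78 mm wide, top 85 mm above the bench, inner face at x = 75 mm. Two cheeks, 54 mm apart inside, top 38 mm above the bench, from x = -15 to 75 mm; the tube stands between them
- pad: black rubber pad 88 x 52 x 3 mm fixed on the floor of the station's bay, on which the tube stands; origin at the centre of its underside, its top 13 mm above the bench
- seat (a point): point on the pad's top where the centre of a tube's underside lies when the tube is snug against the back plate (station frame 53, 0, 13 mm); axes as the station
- jaw (a joint): travel of the sliding steel jaw, m, growing towards the back plate along the station's +x; starts at 0 to 0.012, range to 0.085. The jaw face (50 mm wide, 14 to 59 mm above the bench) lies at station x = -14 mm + travel, so it meets a tube snug against the back plate at 0.045. It stays where it is left; about 3 N moves it
- jaw_tab (a point): middle of the robot-side face of the red upright push tab (62 mm wide, 10 mm thick, from 13 to 75 mm above the bench), 50 mm above the bench; it moves with the jaw and lies 100 mm behind the jaw face. Axes as the station
- jug: bystander: closed white jug, 116 mm diameter, 200 mm high with a blue cap; origin at the centre of its underside
- funnel: bystander: stainless funnel standing mouth down, 120 mm diameter, 130 mm high; origin at the centre of its underside
- block: bystander: wooden block 70 x 45 x 35 mm; origin at the centre of its underside
- scraper: bystander: flat red plastic scraper about 160 mm long, 60 mm wide blade, 16 mm high; origin near its middle
Things that resemble listed ones, but are neither listed nor needed, are in the scene too. Leave any green look-alike of the tube_b alone.

How it is judged (in metres and radians):
On the way, in this order (a step that is already met when the one before it is completed fails the run):
1. the full tube stands upright on the pad between the station's back plate and jaw, not held by the fingers (((angle between tube_a's own z axis and vertical below 0.07 rad and z of tube_a in the frame of seat below 0.006 m and x of tube_a in the frame of seat above -0.06 m and contact force between tube_a and pad above 3.5 N and contact force between the fingers and tube_a below 0.2 N) or (angle between tube_b's own z axis and vertical below 0.07 rad and z of tube_b in the frame of seat below 0.006 m and x of tube_b in the frame of seat above -0.06 m and contact force between tube_b and pad above 3.5 N and contact force between the fingers and tube_b below 0.2 N))), for 0.2 s.
2. the jaw has been pushed up to the standing tube, which is against the back plate (((angle between tube_a's own z axis and vertical below 0.07 rad and z of tube_a in the frame of seat below 0.006 m and x of tube_a in the frame of seat above -0.06 m and value of joint jaw between 0.042 and 0.048 m and x of tube_a in the frame of seat above -0.004 m and horizontal distance between tube_a and seat below 0.009 m) or (angle between tube_b's own z axis and vertical below 0.07 rad and z of tube_b in the frame of seat below 0.006 m and x of tube_b in the frame of seat above -0.06 m and value of joint jaw between 0.042 and 0.048 m and x of tube_b in the frame of seat above -0.004 m and horizontal distance between tube_b and seat below 0.009 m))), for 0.2 s.
At the end, for the whole second after the job is handed in: Full tube upright (4 deg) on the station pad, underside centre within 9 mm of the seat, at most 4 mm short of the back plate; jaw within 3 mm of 45 mm travel; empty tube home in a rack pocket (origin within 10 mm of its floor centre, leaning as it does, its light weight on the rack); both still (((angle between tube_a's own z axis and vertical below 0.07 rad and z of tube_a in the frame of seat below 0.006 m and x of tube_a in the frame of seat above -0.06 m and value of joint jaw between 0.042 and 0.048 m and x of tube_a in the frame of seat above -0.004 m and horizontal distance between tube_a and seat below 0.009 m and ((distance between tube_b and pocket0 below 0.01 m or distance between tube_b and pocket1 below 0.01 m) and angle between tube_b's own z axis and vertical between 0.44 and 0.61 rad) and contact force between tube_b and rack below 3.5 N and linear speed of each of tube_a, tube_b below 0.01 m/s) or (angle between tube_b's own z axis and vertical below 0.07 rad and z of tube_b in the frame of seat below 0.006 m and x of tube_b in the frame of seat above -0.06 m and value of joint jaw between 0.042 and 0.048 m and x of tube_b in the frame of seat above -0.004 m and horizontal distance between tube_b and seat below 0.009 m and ((distance between tube_a and pocket0 below 0.01 m or distance between tube_a and pocket1 below 0.01 m) and angle between tube_a's own z axis and vertical between 0.44 and 0.61 rad) and contact force between tube_a and rack below 3.5 N and linear speed of each of tube_b, tube_a below 0.01 m/s))); the robot touches nothing.
It fails at once if the jug is shifted by more than 30 mm or tipped over (distance of jug from where it was at the start of the episode above 0.03 m or angle between jug's own z axis and vertical above 0.4 rad).
It fails at once if the funnel is shifted by more than 30 mm or tipped over (distance of funnel from where it was at the start of the episode above 0.03 m or angle between funnel's own z axis and vertical above 0.4 rad).
It fails at once if the block is shifted by more than 30 mm or tipped over (distance of block from where it was at the start of the episode above 0.03 m or angle between block's own z axis and vertical above 0.4 rad).
It fails at once if the scraper is shifted by more than 30 mm or tipped over (distance of scraper from where it was at the start of the episode above 0.03 m or angle between scraper's own z axis and vertical above 0.4 rad).
It also fails if it takes over 64 s, if anything falls off the work surface, if the arm or the gripper's body presses on something with over 40 N, if the wrist force passes 120 N, or if a joint passes its speed limit or range.

## Working session

There is one attempt and no reset: what is moved stays moved. The work goes in short steps, Python scripts to look and compute and a shell command to move; the robot and the scene stay as the last step left them, time stands still between calls to the robot, and variables do not carry over. Pictures are saved under pics/ and viewed, at most 10 in all, crops included, and the job is handed in when it is done.

```bash
ls; mkdir -p pics; python3 - <<'E'
from rig import manip, vision
import cv2,numpy as np
print(manip.hold_point_z); s=manip.read_state(); print(s)
for n in ("scene","side"):
    p,d=vision.capture(n); c=vision.calibration(n); print(n,c)
    np.savez(f"pics/{n}0.npz",p=p,d=d,K=np.array([c['fx'],c['fy'],c['cx'],c['cy']]),r=c['rvec'],t=c['tvec'])
    cv2.imwrite(f"pics/{n}0.png",p[:,:,::-1])
E
```

```text
pics
0.0187
{'time_s': 0.0, 'joint_pos': array([-6.32045785e+00,  2.16629172e+01,  4.56439497e+00,  7.30159231e+01,
       -1.61542083e-03,  8.36797499e+01]), 'dq': array([ 0.00597039,  0.062609  ,  0.09878799, -0.06548543, -0.00841326,
       -0.00178213]), 'joint_efforts': array([ 5.03441061e-04, -4.63600910e+01,  2.69876987e+01,  2.07655923e-02,
       -6.74222474e-05, -6.15417605e-06]), 'tcp_pos': array([5.74374295e-01, 5.91905586e-05, 2.30360552e-01]), 'eef_rot': array([[ 3.78876182e-06,  9.99998023e-01, -1.98840896e-03],
       [ 9.99999982e-01, -3.40724408e-06,  1.91874215e-04],
       [ 1.91867061e-04, -1.98840965e-03, -9.99998005e-01]]), 'force': array([-0.59258506, -0.33465878, -0.61704952]), 'wrist_torque': array([-0.03353717,  0.0186236 ,  0.00712454]), 'grasp_force': 0.0, 'gripper_width': 0.08512222800939293}
scene {'fx': 385.9069423233425, 'fy': 385.9069423233425, 'cx': 254.52009022457864, 'cy': 191.40014699967625, 'rvec': array([ 1.68693026,  1.71581579, -0.79915627]), 'tvec': array([-0.04616053, -0.30962356,  1.38853702])}
side {'fx': 442.5807550731778, 'fy': 442.5807550731778, 'cx': 253.18638245284103, 'cy': 190.95633941725546, 'rvec': array([ 2.39236042, -0.08809845,  0.02349301]), 'tvec': array([-0.55474929,  0.12031544,  0.90838505])}
```

View pics/scene0.png

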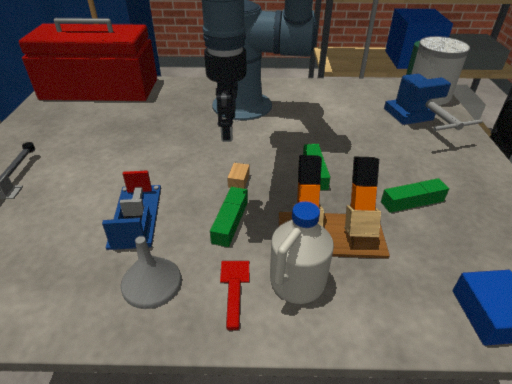

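View pics/side0.png

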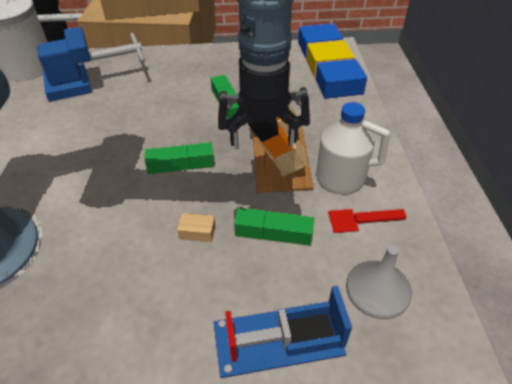

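The scene view shows the station at about (135,215), the two tubes at (310,185) and (365,185), and the jug in front at (300,260). The side view shows the station at (280,335), with the gripper covering the tubes around (275,140).

```bash
cat > h.py <<'E'
import cv2,numpy as np
def load(n):
    z=np.load(f"pics/{n}.npz"); return z['p'],z['d'],z['K'],z['r'],z['t']
def cloud(p,d,K,r,t):
    R=cv2.Rodrigues(r)[0]; v,u=np.mgrid[:d.shape[0],:d.shape[1]]
    c=np.stack([(u-K[2])/K[0]*d,(v-K[3])/K[1]*d,d],-1)
    return (c-t.ravel())@R
def snap(n,tag):
    from rig import vision
    c=vision.calibration(n); p,d=vision.capture(n)
    np.savez(f"pics/{tag}.npz",p=p,d=d,K=np.array([c['fx'],c['fy'],c['cx'],c['cy']]),r=c['rvec'],t=c['tvec'])
    cv2.imwrite(f"pics/{tag}.png",p[:,:,::-1])
E
python3 - <<'E'
from h import *
np.set_printoptions(precision=4,suppress=True)
for n in("side0","scene0"):
    p,d,K,r,t=load(n);W=cloud(p,d,K,r,t);h=cv2.cvtColor(p,cv2.COLOR_RGB2HSV).astype(int);H,S,V=h[...,0],h[...,1],h[...,2]
    ok=(d>0)
    def show(name,m,z0,z1,box):
        q=W[m&ok];q=q[(q[:,2]>z0)&(q[:,2]<z1)&(q[:,0]>box[0])&(q[:,0]<box[1])&(q[:,1]>box[2])&(q[:,1]<box[3])]
        if len(q)<5: print(n,name,len(q));return
        rc=cv2.minAreaRect((q[:,:2]*1000).astype(np.float32))
        print(n,name,len(q),"rect",np.round(rc[0],1),np.round(rc[1],1),round(rc[2],1),"med",np.median(q,0),"max",np.percentile(q,1,axis=0),np.percentile(q,99,axis=0))
    blue=(H>100)&(H<125)&(S>120); red=((H<5)|(H>175))&(S>150)&(V>80)
    st=(.3,.8,-.45,-.15); rk=(.35,.85,0.0,.4)
    show("st base",blue,.004,.016,st); show("st all",blue,-.01,.1,st); show("plate top",blue,.075,.095,st)
    show("cheek",blue,.033,.042,st)
    show("tab",red,.02,.085,(.3,.6,-.45,-.15)); show("tabtop",red,.068,.085,(.3,.6,-.45,-.15))
    wood=(H>5)&(H<22)&(S>90)
    show("rackbase",wood,.006,.018,rk); 
    org=(H>5)&(H<15)&(S>200)&(V>120)
    show("orange",org,.05,.3,rk); show("black",(V<45),.08,.3,rk); show("wood hi",wood&~org,.02,.2,rk)
    show("block",wood,.02,.06,(.4,.7,-.2,.0))
    g=(H>50)&(H<75)&(S>120); show("green",g,.0,.1,(.2,.9,-.2,.1));show("green2",g,.0,.1,(.2,.9,.1,.6))
    show("white",(S<40)&(V>130),.05,.3,(.5,.9,0,.3)); show("red scr",red,.002,.05,(.55,.9,-.2,.2))
E
```

```text
side0 st base 3144 rect [ 582. -237.] [211.4  98.1] 6.0 med [ 0.5501 -0.2635  0.0119] max [ 0.4772 -0.2925  0.0083] [ 0.6846 -0.1926  0.0154]
side0 st all 4938 rect [ 582.9 -236.9] [212.9  98.1] 5.8 med [ 0.5902 -0.258   0.0129] max [ 0.4777 -0.2915  0.0086] [ 0.6894 -0.1926  0.0876]
side0 plate top 333 rect [ 684.  -226.9] [ 9.8 75.4] 5.8 med [ 0.6832 -0.2307  0.0861] max [ 0.6764 -0.2637  0.0753] [ 0.6911 -0.1903  0.0888]
side0 cheek 677 rect [ 639.6 -230.8] [98.  73.7] 4.7 med [ 0.641  -0.2578  0.0393] max [ 0.5946 -0.2703  0.0332] [ 0.6848 -0.1926  0.0419]
side0 tab 244 rect [ 502.4 -245.3] [ 8.4 59.8] 6.1 med [ 0.5032 -0.2562  0.0763] max [ 0.4965 -0.2746  0.0259] [ 0.5089 -0.216   0.0793]
side0 tabtop 193 rect [ 502.3 -245. ] [ 8.4 59.1] 6.1 med [ 0.5026 -0.2488  0.0767] max [ 0.4965 -0.2742  0.0699] [ 0.509  -0.2158  0.0795]
side0 rackbase 1522 rect [617.5 153.2] [380.8 179.9] 71.3 med [0.6195 0.1476 0.0142] max [0.5731 0.1099 0.0072] [0.7026 0.3048 0.0175]
side0 orange 347 rect [638.9 203. ] [129.6  56.5] 70.6 med [0.6205 0.151  0.1071] max [0.5932 0.1482 0.079 ] [0.6482 0.18
[... 2322 characters left out ...]
.6901 0.3195 0.1414]
scene0 block 103 rect [438.3  -8.5] [68.7 16.7] 0.1 med [ 0.4568 -0.0063  0.035 ] max [ 0.4054 -0.0165  0.0216] [ 0.4726 -0.0002  0.0376]
scene0 green 1294 rect [577.2   1.9] [ 44.6 208.4] 76.7 med [ 0.622  -0.0034  0.0439] max [ 0.5237 -0.0392  0.0056] [0.6809 0.033  0.0469]
scene0 green2 1851 rect [450.9 341.7] [391.1 179.9] 54.0 med [0.5215 0.4276 0.0426] max [0.3226 0.1951 0.0038] [0.5583 0.5335 0.0464]
scene0 white 1541 rect [782.6 146.5] [102.4 111.4] 7.5 med [0.8019 0.1444 0.14  ] max [0.7487 0.0918 0.1197] [0.8361 0.1976 0.1778]
scene0 red scr 1163 rect [803.7  16.5] [162.9  57.9] 1.5 med [0.782  0.0175 0.0132] max [ 0.7241 -0.0128  0.0043] [0.884  0.0439 0.0186]
```

```bash
python3 - <<'E'
from h import *
np.set_printoptions(precision=4,suppress=True)
for n in("side0","scene0"):
    p,d,K,r,t=load(n);W=cloud(p,d,K,r,t);h=cv2.cvtColor(p,cv2.COLOR_RGB2HSV).astype(int);H,S,V=h[...,0],h[...,1],h[...,2]
    dk=(V<60)|((H>5)&(H<15)&(S>200)&(V>120))
    for y0,y1 in((.10,.21),(.23,.34)):
        m=(d>0)&dk&(W[...,1]>y0)&(W[...,1]<y1)&(W[...,0]>.5)&(W[...,0]<.72)&(W[...,2]>.09)&(W[...,2]<.205)
        q=W[m]
        if len(q)<30: print(n,len(q));continue
        for yw in(0,):
            # along-axis coordinate & perpendicular
            a=q[:,0]*-.5+q[:,2]*.866; b=q[:,0]*.866+q[:,2]*.5
            print(n,len(q),"y",np.percentile(q[:,1],[1,50,99]),"a",np.percentile(a,[50,97,99.5]),"b",np.percentile(b,[.5,3,50,97,99.5]),"z",q[:,2].max(),"x",q[:,0].min())
            top=q[a>np.percentile(a,99)-.006]
            rc=cv2.minAreaRect((top[:,:2]*1000).astype(np.float32)); print("  top rect",len(top),rc, top.mean(0))
            c=np.abs(b-np.percentile(b,99))<.008; f=q[c]; print("  face yaw",np.degrees(np.arctan(np.polyfit(f[:,1],b[c],1)[0])/.866),len(f))
    wood=(H>5)&(H<22)&(S>90)
    m=(d>0)&wood&(W[...,2]>.006)&(W[...,2]<.018)&(W[...,0]>.55)&(W[...,0]<.73)&(W[...,1]>.09)&(W[...,1]<.36)
    mm=cv2.morphologyEx(m.astype(np.uint8),cv2.MORPH_OPEN,np.ones((3,3)))>0
    q=W[mm]; rc=cv2.minAreaRect((q[:,:2]*1000).astype(np.float32)); print(n,"base",len(q),rc); print(cv2.boxPoints(rc))
    u=np.vstack([q[np.abs(q[:,1]-y)<.004].max(0)[[0]].tolist()+[y] for y in np.arange(.12,.34,.02) if (np.abs(q[:,1]-y)<.004).any()]);print(u.T)
E
```

```text
side0 766 y [0.1482 0.1512 0.18  ] a [-0.1767 -0.1316 -0.13  ] b [0.5672 0.569  0.5907 0.6112 0.6116] z 0.18130529012734314 x 0.5576164156970168
  top rect 43 ((568.5294799804688, 152.95904541015625), (13.19745922088623, 24.23639678955078), 54.15376281738281) [0.5662 0.1541 0.1743]
  face yaw 10.591306110158476 171
side0 0
side0 base 1434 ((637.9503173828125, 208.43907165527344), (196.73175048828125, 128.32415771484375), 88.36678314208984)
[[571.0108 111.9418]
 [699.2828 108.2845]
 [704.8898 304.9363]
 [576.6179 308.5937]]
[[0.6997 0.6983 0.7007 0.7011 0.6202 0.5984 0.6001 0.7019 0.7021 0.7047]
 [0.12   0.14   0.16   0.18   0.2    0.22   0.24   0.26   0.28   0.3   ]]
scene0 947 y [0.1503 0.1714 0.1935] a [-0.1734 -0.132  -0.1314] b [0.5692 0.5814 0.6089 0.6118 0.6127] z 0.19036835493688356 x 0.5590777454713067
  top rect 96 ((580.4024047851562, 172.81471252441406), (45.0295295715332, 39.84535598754883), 86.26055145263672) [0.5885 0.1706 0.1851]
  face yaw 1.5185620514133285 879
scene0 1162 y [0.2698 0.2887 0.3126] a [-0.1801 -0.1339 -0.1332] b [0.5726 0.5825 0.6115 0.6142 0.6152] z 0.1915227250282303 x 0.5656684830774634
  top rect 94 ((585.214111328125, 291.6744079589844), (45.57213592529297, 33.17816162109375), 82.15020751953125) [0.5914 0.289  0.1849]
  face yaw 1.9897425055750868 1040
scene0 base 1487 ((638.67626953125, 231.85699462890625), (238.88401794433594, 132.36085510253906), 88.13993835449219)
[[568.6538 114.626 ]
 [700.9449 110.3298]
 [708.6987 349.088 ]
 [576.4076 353.3842]]
[[0.612  0.5985 0.6338 0.7049 0.7043 0.7063 0.7065 0.7064 0.7059]
 [0.12   0.14   0.22   0.24   0.26   0.28   0.3    0.32   0.34  ]]
```

```bash
python3 -c "
import cv2
a=cv2.imread('pics/scene0.png')[140:270,200:400];cv2.imwrite('pics/c1.png',cv2.resize(a,None,fx=4,fy=4))"
```

```text
(no output)
```

View pics/c1.png

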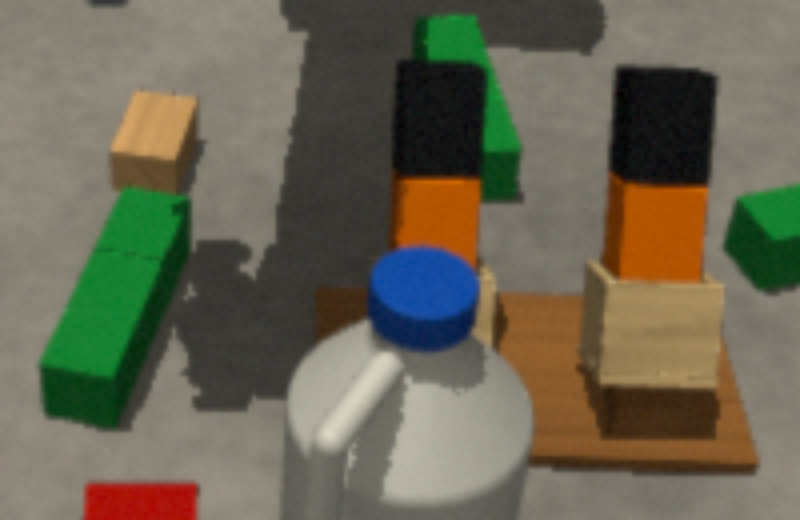

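The crop shows both tubes seated. The right one (pocket0, 660,120) is clear, and the left one (pocket1) is behind the jug. I'll test the pocket0 tube first.

```bash
python3 -m pendant '[[[0.036,0.003,0],0,0],[[0.036,0.003,0],0,0],[[0.036,0.003,0],0,0],[[0.037,0.003,0],0,0],[[0.037,0.003,0],0,0],[[0.037,0.003,0],0,0],[[0.037,0.003,0],0,0],[[0.036,0.002,0],0,0]]' 40; python3 -m pendant '[[[0,0,0],-0.12,0],[[0,0,0],-0.12,0],[[0,0,0],-0.12,0],[[0,0,0],-0.12,0],[[0,0,0],-0.12,0],[[0,0,0],-0.12,0],[[0,0,0],-0.12,0]]'; python3 -m pendant '[[[0,0,0],-0.12,0],[[0,0,0],-0.12,0],[[0,0,0],-0.12,0],[[0,0,0],-0.12,0],[[0,0,0],-0.12,0],[[0,0,0],-0.098,0],[[0,0,0],0,0]]'; python3 -c "
from h import snap
snap('wrist','w0');snap('side','side1')"
```

```text
time_s: 0.77
tcp_pos: [0.5976, 0.2938, 0.2307]
eef_rot: [[-0.0, 1.0, -0.001], [1.0, 0.0, -0.0], [-0.0, -0.001, -1.0]]
force: [0.3, 0.1, 0.5]
gripper_width: 0.0855
grasp_force: 0.0
time_s: 1.35
tcp_pos: [0.5977, 0.2919, 0.2306]
eef_rot: [[-0.749, 0.663, -0.001], [0.663, 0.749, -0.001], [0.001, -0.001, -1.0]]
force: [-0.1, -0.0, -0.1]
gripper_width: 0.0855
grasp_force: 0.0
time_s: 1.93
tcp_pos: [0.5977, 0.2919, 0.2306]
eef_rot: [[-1.0, 0.031, -0.001], [0.031, 1.0, -0.0], [0.001, -0.001, -1.0]]
force: [-0.2, 0.1, 0.3]
gripper_width: 0.0855
grasp_force: 0.0
```

```bash
python3 -m pendant '[[[0,0,0.025],0,0],[[0,0,0.025],0,0],[[0,0,0.025],0,0],[[0,0,0.015],0,0],[[0,0,0.01],0,0],[[0,0,0],0,0]]'; python3 -m pendant '[[[0,0,0],0,0.9],[[0,0,0],0,0.9],[[0,0,0],0,0.9],[[0,0,0],0,0.9],[[0,0,0],0,0.9],[[0,0,0],0,0.9]]' 40
```

```text
time_s: 2.53
tcp_pos: [0.5963, 0.2913, 0.1285]
eef_rot: [[-0.999, 0.034, -0.005], [0.034, 0.999, -0.002], [0.005, -0.002, -1.0]]
force: [0.1, 0.5, -0.3]
gripper_width: 0.0855
grasp_force: 0.0
time_s: 3.03
tcp_pos: [0.5991, 0.2926, 0.1331]
eef_rot: [[-0.999, 0.033, 0.003], [0.033, 0.999, 0.001], [-0.003, 0.002, -1.0]]
force: [-1.1, -0.1, 6.2]
gripper_width: 0.0436
grasp_force: 36.5
```

```bash
python3 -m pendant '[[[0,0,0],0,0.9],[[0.002,0,-0.0035],0,0.9],[[0.002,0,-0.0035],0,0.9],[[0.002,0,-0.0035],0,0.9],[[0,0,0],0,0.9],[[0,0,0],0,0.9],[[0,0,0],0,0.9],[[0,0,0],0,0.9]]'; python3 -m pendant '[[[0,0,0],0,0.9],[[0,0,0],0,0.9],[[0,0,0],0,0.9]]'
```

```text
time_s: 3.7
tcp_pos: [0.5933, 0.2922, 0.1431]
eef_rot: [[-0.999, 0.033, 0.003], [0.033, 0.999, 0.0], [-0.003, 0.0, -1.0]]
force: [4.2, -1.0, 5.0]
gripper_width: 0.0439
grasp_force: 37.0
time_s: 3.95
tcp_pos: [0.5933, 0.2922, 0.1431]
eef_rot: [[-0.999, 0.033, 0.003], [0.033, 0.999, 0.0], [-0.003, 0.0, -1.0]]
force: [3.5, -0.5, 5.6]
gripper_width: 0.0438
grasp_force: 37.0
```

```bash
python3 -m pendant '[[[0.003,0,-0.005],0,0.9],[[0.003,0,-0.005],0,0.9],[[0.003,0,-0.005],0,0.9],[[0,0,0],0,0.9],[[0,0,0],0,0.9],[[0,0,0],0,0.9],[[0,0,0],0,0.9],[[0,0,0],0,0.9]]'; python3 -m pendant '[[[-0.002,0,-0.001],0,0.9],[[-0.001,0,-0.0005],0,0.9],[[0,0,0],0,0.9],[[0,0,0],0,0.9],[[0,0,0],0,0.9]]'; python3 -c "
from h import snap
snap('scene','s2')
import cv2
a=cv2.imread('pics/s2.png')[110:270,250:420];cv2.imwrite('pics/c2.png',cv2.resize(a,None,fx=3,fy=3))"
```

```text
time_s: 4.62
tcp_pos: [0.5843, 0.2926, 0.1579]
eef_rot: [[-0.999, 0.033, 0.003], [0.033, 0.999, 0.0], [-0.003, 0.001, -1.0]]
force: [4.7, -0.7, 5.8]
gripper_width: 0.0436
grasp_force: 36.9
time_s: 5.03
tcp_pos: [0.5852, 0.2924, 0.1574]
eef_rot: [[-0.999, 0.033, -0.002], [0.033, 0.999, -0.0], [0.002, -0.0, -1.0]]
force: [2.1, -0.0, -0.3]
gripper_width: 0.0438
grasp_force: 36.4
```

View pics/c2.png

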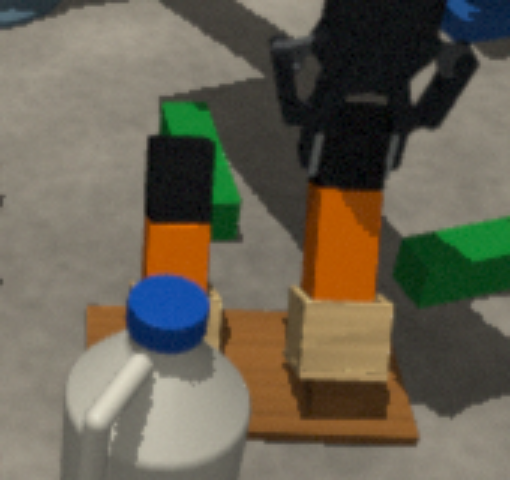

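The crop shows the right tube lifted about 25 mm, still in its pocket and resting on the rest. I'll unload that contact to get a clean weight reading.

```bash
python3 -m pendant '[[[-0.001,0,-0.0005],0,0.9],[[0,0,0],0,0.9],[[0,0,0],0,0.9],[[0,0,0],0,0.9],[[0,0,0],0,0.9]]'; python3 -m pendant '[[[-0.001,0,-0.0005],0,0.9],[[0,0,0],0,0.9],[[0,0,0],0,0.9],[[0,0,0],0,0.9],[[0,0,0],0,0.9]]'; python3 -c "
from rig import manip
print(manip.read_state())"
```

```text
time_s: 5.5
tcp_pos: [0.5867, 0.2923, 0.1586]
eef_rot: [[-0.999, 0.033, -0.001], [0.033, 0.999, -0.0], [0.001, -0.0, -1.0]]
force: [-0.8, 0.3, -2.2]
gripper_width: 0.0441
grasp_force: 36.2
time_s: 5.92
tcp_pos: [0.5881, 0.2923, 0.1594]
eef_rot: [[-0.999, 0.033, 0.0], [0.033, 0.999, 0.0], [-0.0, 0.0, -1.0]]
force: [0.1, -0.2, -1.0]
gripper_width: 0.0439
grasp_force: 36.2
{'time_s': 5.9167, 'joint_pos': array([ 2.09003110e+01,  3.27795031e+01,  1.16937470e+01,  6.89075784e+01,
       -1.10882970e-03,  2.27826999e+01]), 'dq': array([ 0.04830264, -0.00015393, -0.1311604 ,  0.02341032,  0.07492528,
        0.08074517]), 'joint_efforts': array([-7.07738698e-03, -5.60712254e+01,  2.72973311e+01, -2.51196994e-02,
       -1.06207820e-02, -3.16108398e-06]), 'tcp_pos': array([0.58806151, 0.2923144 , 0.15937281]), 'eef_rot': array([[-9.99460353e-01,  3.28479739e-02,  1.15583337e-04],
       [ 3.28479768e-02,  9.99460359e-01,  2.34219289e-05],
       [-1.14751601e-04,  2.72059680e-05, -9.99999993e-01]]), 'force': array([ 0.14546807, -0.19411475, -1.02536441]), 'wrist_torque': array([0.01854046, 0.0425019 , 0.00536813]), 'grasp_force': 36.23332165181637, 'gripper_width': 0.04385018897231489}
```

About 1 to 2 N hangs on the tool, so this is the empty tube. I'll put it back down its pocket.

```bash
python3 -m pendant '[[[-0.0026,0,0.0045],0,0.9],[[-0.0026,0,0.0045],0,0.9],[[-0.0026,0,0.0045],0,0.9],[[-0.0026,0,0.0045],0,0.9],[[-0.001,0,0.002],0,0.9],[[0,0,0],0,0.9],[[0,0,0],0,0.9],[[0,0,0],0,0.9]]'
```

```text
time_s: 6.58
tcp_pos: [0.5995, 0.292, 0.1394]
eef_rot: [[-0.999, 0.033, 0.0], [0.033, 0.999, 0.0], [-0.0, 0.0, -1.0]]
force: [0.0, 0.8, -1.7]
gripper_width: 0.0434
grasp_force: 36.2
```

```bash
python3 -m pendant '[[[-0.0005,0,0.0025],0,0.9],[[-0.0005,0,0.0025],0,0.9],[[0,0,0],0,0.9],[[0,0,0],0,0.9]]';  python3 -m pendant '[[[0,0,0],0,0],[[0,0,0],0,0],[[0,0,0],0,0],[[0,0,0],0,0],[[0,0,0],0,0],[[0,0,0],0,0]]'; python3 -m pendant '[[[0,0,-0.02],0,0],[[0,0,-0.03],0,0],[[0,0,-0.03],0,0],[[0,0,-0.02],0,0],[[0,0,0],0,0],[[0,0,0],0,0]]'; python3 - <<'E'
from h import *
snap('scene','s3')
for n in("scene0","s3"):
    p,d,K,r,t=load(n);W=cloud(p,d,K,r,t);h=cv2.cvtColor(p,cv2.COLOR_RGB2HSV).astype(int);H,S,V=h[...,0],h[...,1],h[...,2]
    org=(H>5)&(H<15)&(S>200)&(V>120)
    dk=(V<60)|org
    m=(d>0)&dk&(W[...,1]>.23)&(W[...,1]<.34)&(W[...,0]>.5)&(W[...,0]<.72)&(W[...,2]>.09)&(W[...,2]<.205)
    q=W[m];a=q[:,0]*-.5+q[:,2]*.866; b=q[:,0]*.866+q[:,2]*.5
    print(np.percentile(a,[97,99.5]),np.percentile(b,[50,97]),q[:,2].max(),q[:,1].mean())
E
```

```text
time_s: 6.92
tcp_pos: [0.6003, 0.2919, 0.1342]
eef_rot: [[-0.999, 0.033, -0.0], [0.033, 0.999, -0.0], [0.0, -0.0, -1.0]]
force: [-0.6, -0.1, -1.4]
gripper_width: 0.0437
grasp_force: 35.9
time_s: 7.42
tcp_pos: [0.6005, 0.2919, 0.1344]
eef_rot: [[-0.999, 0.033, 0.0], [0.033, 0.999, 0.0], [-0.0, 0.0, -1.0]]
force: [0.1, -0.4, -0.0]
gripper_width: 0.0853
grasp_force: 0.0
time_s: 7.92
tcp_pos: [0.6015, 0.2923, 0.236]
eef_rot: [[-0.999, 0.033, 0.004], [0.033, 0.999, 0.001], [-0.004, 0.001, -1.0]]
force: [0.6, -0.2, -0.2]
gripper_width: 0.0851
grasp_force: 0.0
[-0.13389336 -0.13322957] [0.61153117 0.61415539] 0.1915227250282303 0.289157240923514
[-0.13387113 -0.13292046] [0.6112693  0.61422646] 0.19046388565608888 0.2883534858224446
```

```bash
python3 -m pendant '[[[0.001,-0.03,0],0,0],[[0.001,-0.03,0],0,0],[[0.001,-0.03,0],0,0],[[0,-0.031,0],0,0],[[0,0,0],0,0]]'; python3 -m pendant '[[[0,0,0.025],0,0],[[0,0,0.025],0,0],[[0,0,0.025],0,0],[[0,0,0.018],0,0],[[0,0,0.01],0,0],[[0,0,0],0,0],[[0,0,0],0,0]]'; python3 -m pendant '[[[0,0,0],0,0.9],[[0,0,0],0,0.9],[[0,0,0],0,0.9],[[0,0,0],0,0.9],[[0,0,0],0,0.9],[[0,0,0],0,0.9]]' 40
```

```text
time_s: 8.38
tcp_pos: [0.5922, 0.1659, 0.2324]
eef_rot: [[-0.999, 0.038, -0.004], [0.038, 0.999, -0.003], [0.004, -0.004, -1.0]]
force: [-0.6, -0.1, -0.6]
gripper_width: 0.0857
grasp_force: 0.0
time_s: 8.97
tcp_pos: [0.5927, 0.1712, 0.1305]
eef_rot: [[-0.999, 0.033, -0.002], [0.033, 0.999, -0.0], [0.002, -0.0, -1.0]]
force: [0.2, 0.5, 0.2]
gripper_width: 0.0857
grasp_force: 0.0
time_s: 9.47
tcp_pos: [0.5944, 0.1719, 0.1328]
eef_rot: [[-0.999, 0.032, 0.003], [0.032, 0.999, 0.002], [-0.003, 0.002, -1.0]]
force: [0.8, 2.6, 6.5]
gripper_width: 0.0432
grasp_force: 38.9
```

```bash
python3 -m pendant '[[[0.0015,0,-0.005],0,0.9],[[0.0035,0,-0.0078],0,0.9],[[0.0045,0,-0.0078],0,0.9],[[0.0045,0,-0.0078],0,0.9],[[0.0045,0,-0.0078],0,0.9],[[0.0045,0,-0.0078],0,0.9],[[0.0045,0,-0.0078],0,0.9],[[0.0045,0,-0.0078],0,0.9]]'; python3 -m pendant '[[[0.0045,0,-0.0078],0,0.9],[[0.005,0,-0.012],0,0.9],[[0.005,0,-0.015],0,0.9],[[0,0,-0.02],0,0.9],[[0,0,-0.01],0,0.9],[[0,0,0],0,0.9],[[0,0,0],0,0.9],[[0,0,0],0,0.9]]'; python3 -c "
from h import snap
snap('side','d1')
snap('scene','s4')
import cv2
a=cv2.imread('pics/d1.png')[30:230,190:390];b=cv2.imread('pics/s4.png')[70:270,220:420];cv2.imwrite('pics/c3.png',cv2.resize(cv2.hconcat([a,b]),None,fx=2,fy=2))"
```

```text
time_s: 10.13
tcp_pos: [0.5605, 0.1721, 0.1917]
eef_rot: [[-0.999, 0.033, -0.001], [0.033, 0.999, -0.0], [0.001, -0.0, -1.0]]
force: [2.6, 0.7, -4.9]
gripper_width: 0.0436
grasp_force: 38.3
time_s: 10.8
tcp_pos: [0.546, 0.1726, 0.2549]
eef_rot: [[-0.999, 0.033, -0.002], [0.033, 0.999, -0.0], [0.002, -0.0, -1.0]]
force: [0.2, -0.1, -5.7]
gripper_width: 0.0439
grasp_force: 39.0
```

View pics/c3.png

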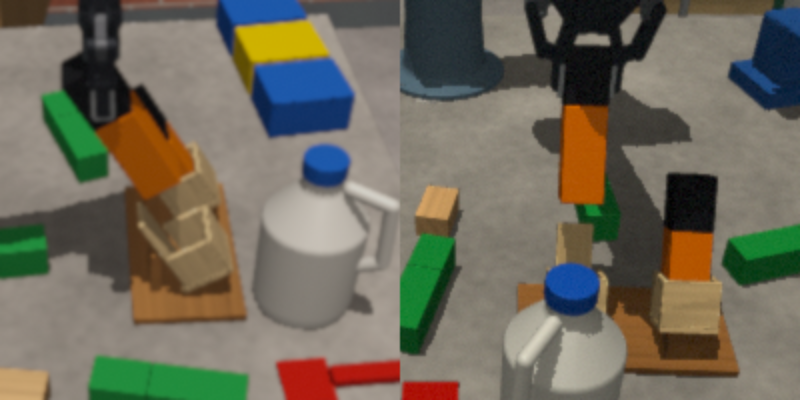

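The picture shows the full tube (5.7 N) clear of the rack and still tilted 30° in the grip, and the empty one home. Next is carrying it over the station, turning it, then standing it up by pushing its foot against the back plate.

```bash
python3 -m pendant '[[[-0.002,-0.015,0],0,0.9],[[-0.0044,-0.029,0],0,0.9],[[-0.0044,-0.029,0],0,0.9],[[-0.0044,-0.029,0],0,0.9],[[-0.0044,-0.029,0],0,0.9],[[-0.0044,-0.029,0],0,0.9],[[-0.0044,-0.029,0],0,0.9],[[-0.0044,-0.029,0],0,0.9]]' 40; python3 -m pendant '[[[-0.0044,-0.029,0],0,0.9],[[-0.0044,-0.029,0],0,0.9],[[-0.0044,-0.029,0],0,0.9],[[-0.0044,-0.029,0],0,0.9],[[-0.0044,-0.029,0],0,0.9],[[-0.0044,-0.029,0],0,0.9],[[-0.0022,-0.012,0],0,0.9],[[0,0,0],-0.05,0.9]]';python3 -m pendant '[[[0,0,0],-0.05,0.9],[[0,0,0],-0.034,0.9],[[0,0,0],0,0.9],[[0,0,0],0,0.9]]'; python3 -c "
from h import snap
snap('side','d2')
snap('scene','s5')
import cv2
a=cv2.imread('pics/d2.png')[184:384,190:390];b=cv2.imread('pics/s5.png')[90:290,50:250];cv2.imwrite('pics/c4.png',cv2.resize(cv2.hconcat([a,b]),None,fx=2,fy=2))"
```

```text
time_s: 11.57
tcp_pos: [0.5719, -0.0476, 0.2546]
eef_rot: [[-0.999, 0.033, -0.002], [0.033, 0.999, 0.0], [0.002, 0.0, -1.0]]
force: [0.4, -0.3, -4.9]
gripper_width: 0.0436
grasp_force: 39.0
time_s: 12.23
tcp_pos: [0.5946, -0.2368, 0.2539]
eef_rot: [[-1.0, -0.014, -0.002], [-0.014, 1.0, -0.001], [0.002, -0.001, -1.0]]
force: [-0.1, 0.2, -5.6]
gripper_width: 0.0436
grasp_force: 40.6
time_s: 12.57
tcp_pos: [0.5947, -0.2328, 0.2548]
eef_rot: [[-0.995, -0.1, -0.002], [-0.1, 0.995, 0.001], [0.001, 0.001, -1.0]]
force: [0.0, 0.0, -5.4]
gripper_width: 0.0436
grasp_force: 40.6
```

View pics/c4.png

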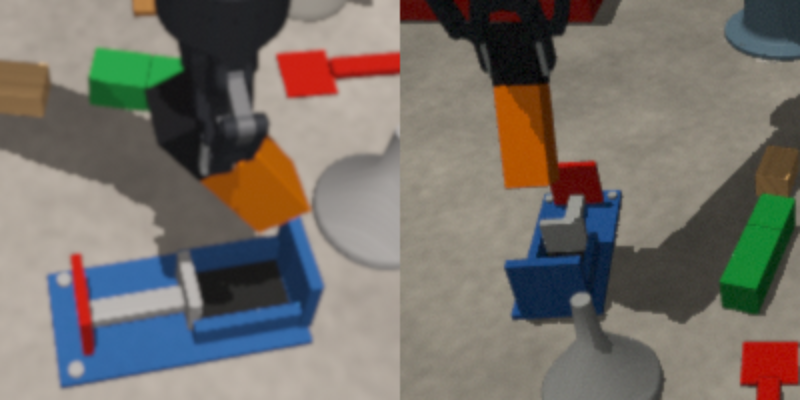

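The picture shows the tube above the bay, still tilted, with its foot towards the back plate. I'll check the tube's alignment against the plate within the same images.

```bash
python3 - <<'E'
from h import *
th=np.radians(5.8);R=np.array([[np.cos(th),-np.sin(th)],[np.sin(th),np.cos(th)]])
for n in("s5","d2"):
    p,d,K,r,t=load(n);W=cloud(p,d,K,r,t);h=cv2.cvtColor(p,cv2.COLOR_RGB2HSV).astype(int);H,S,V=h[...,0],h[...,1],h[...,2]
    L=W.copy();L[...,:2]=(W[...,:2]-[.6062,-.2325])@R
    org=(H>5)&(H<15)&(S>200)&(V>100)&(d>0)&(W[...,1]<-.1)&(W[...,2]>.1)
    bl=(H>100)&(H<125)&(S>120)&(d>0)&(np.abs(L[...,0])<.15)&(np.abs(L[...,1])<.06)
    q=L[org];print(n,"orange x,y,z 1-99%",np.percentile(q,[1,99],axis=0).round(4).tolist())
    q=L[bl&(L[...,2]>.06)];print(" plate",np.percentile(q,[1,99],axis=0).round(4).tolist())
    q=L[bl&(L[...,2]<.014)];print(" base",np.percentile(q,[0.5,99.5],axis=0).round(4).tolist())
E
```

```text
s5 orange x,y,z 1-99% [[0.0171, -0.0182, 0.177], [0.0658, 0.0232, 0.2601]]
 plate [[-0.0127, -0.0463, 0.0605], [0.0866, 0.0389, 0.4679]]
 base [[-0.1235, -0.0483, 0.0043], [0.0851, 0.0499, 0.0138]]
d2 orange x,y,z 1-99% [[-0.0168, -0.0572, 0.1622], [0.06, 0.013, 0.3232]]
 plate [[0.0167, -0.0395, 0.0605], [0.0824, 0.0236, 0.5445]]
 base [[-0.1296, -0.0504, 0.0078], [0.0772, 0.0459, 0.0139]]
```

```bash
python3 -m pendant '[[[0,-0.001,0.01],0,0.9],[[0,0,0.025],0,0.9],[[0,0,0.025],0,0.9],[[0,0,0.025],0,0.9],[[0,0,0.02],0,0.9],[[0,0,0.012],0,0.9],[[0,0,0],0,0.9]]'; python3 -m pendant '[[[-0.006,0,0],0,0.9],[[-0.006,0,0],0,0.9],[[-0.006,0,0],0,0.9],[[0,0,0],0,0.9]]'
```

```text
time_s: 13.25
tcp_pos: [0.5927, -0.2327, 0.1348]
eef_rot: [[-0.995, -0.101, -0.006], [-0.101, 0.995, 0.003], [0.006, 0.004, -1.0]]
force: [-1.1, -0.2, -5.6]
gripper_width: 0.0438
grasp_force: 40.4
time_s: 13.58
tcp_pos: [0.6143, -0.2327, 0.1403]
eef_rot: [[-0.995, -0.101, 0.001], [-0.101, 0.995, -0.002], [-0.001, -0.002, -1.0]]
force: [-4.1, 0.5, -3.7]
gripper_width: 0.0434
grasp_force: 40.7
```

```bash
python3 -m pendant '[[[-0.006,0,0],0,0.9],[[-0.006,0,0],0,0.9],[[-0.006,0,0],0,0.9],[[0,0,0],0,0.9]]'; python3 -m pendant '[[[-0.006,0,0],0,0.9],[[-0.006,0,0],0,0.9],[[-0.005,0,0],0,0.9],[[0,0,0],0,0.9]]'
```

```text
time_s: 13.92
tcp_pos: [0.6321, -0.2309, 0.1397]
eef_rot: [[-0.995, -0.101, 0.001], [-0.101, 0.995, -0.001], [-0.001, -0.001, -1.0]]
force: [-3.6, -0.5, -3.9]
gripper_width: 0.0435
grasp_force: 41.0
time_s: 14.25
tcp_pos: [0.648, -0.2292, 0.1391]
eef_rot: [[-0.995, -0.101, -0.0], [-0.101, 0.995, -0.001], [0.001, -0.001, -1.0]]
force: [-3.7, -1.0, -2.2]
gripper_width: 0.0436
grasp_force: 39.9
```

```bash
python3 -m pendant '[[[-0.004,0,0],0,0.9],[[-0.004,0,0],0,0.9],[[0,0,0],0,0.9],[[0,0,0],0,0.9]]'; python3 -m pendant '[[[-0.002,0,0],0,0.9],[[-0.002,0,0],0,0.9],[[0,0,0],0,0.9],[[0,0,0],0,0.9]]'
```

```text
time_s: 14.58
tcp_pos: [0.6562, -0.2282, 0.1391]
eef_rot: [[-0.995, -0.101, 0.001], [-0.101, 0.995, -0.0], [-0.001, -0.0, -1.0]]
force: [-4.3, -1.1, -3.7]
gripper_width: 0.0433
grasp_force: 38.2
time_s: 14.92
tcp_pos: [0.6601, -0.2277, 0.1388]
eef_rot: [[-0.995, -0.101, 0.0], [-0.101, 0.995, -0.0], [-0.0, -0.0, -1.0]]
force: [-3.5, -1.5, -2.9]
gripper_width: 0.0435
grasp_force: 37.7
```

```bash
python3 - <<'E'
from h import *
snap('side','d3');snap('scene','s6')
a=cv2.imread('pics/d3.png')[184:384,190:390];b=cv2.imread('pics/s6.png')[90:290,50:250];cv2.imwrite('pics/c5.png',cv2.resize(cv2.hconcat([a,b]),None,fx=2,fy=2))
E
```

```text
(no output)
```

View pics/c5.png

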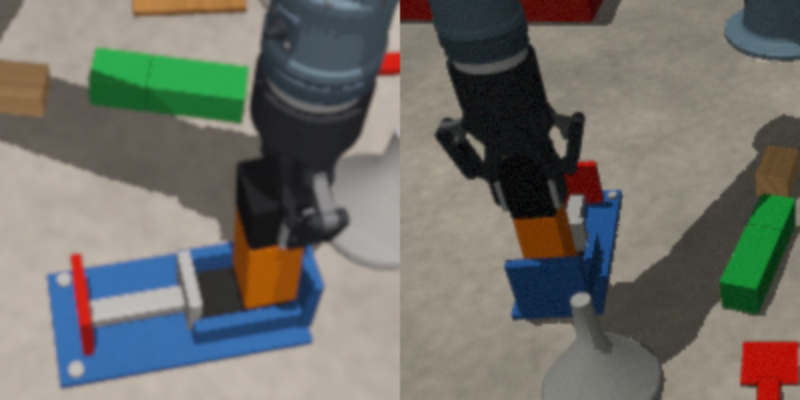

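The tube stands almost upright in the bay with its foot against the plate. I'll push the last few millimetres until the force rises.

```bash
python3 -m pendant '[[[-0.002,0,0],0,0.9],[[0,0,0],0,0.9],[[0,0,0],0,0.9]]'; python3 -m pendant '[[[-0.0015,0,0],0,0.9],[[0,0,0],0,0.9],[[0,0,0],0,0.9]]'; python3 - <<'E'
from h import *
snap('side','d4')
p,d,K,r,t=load('d4');W=cloud(p,d,K,r,t);h=cv2.cvtColor(p,cv2.COLOR_RGB2HSV).astype(int);H,S,V=h[...,0],h[...,1],h[...,2]
th=np.radians(5.8);R=np.array([[np.cos(th),-np.sin(th)],[np.sin(th),np.cos(th)]])
L=W.copy();L[...,:2]=(W[...,:2]-[.6062,-.2325])@R
m=(H>5)&(H<15)&(S>200)&(V>100)&(d>0)&(np.abs(L[...,1])<.05)&(L[...,0]>0)&(L[...,0]<.1)
m=cv2.erode(m.astype(np.uint8),np.ones((3,3)))>0
q=L[m]
# left edge (min x) per height
for z in np.arange(.04,.12,.01):
    s=q[np.abs(q[:,2]-z)<.005]
    if len(s)>5: print(round(z,3),len(s),np.percentile(s[:,0],[2,98]).round(4),np.median(s[:,1]).round(4))
f=q[(q[:,1]<np.median(q[:,1])+.004)];print("lean about x",np.degrees(np.arctan(np.polyfit(f[:,2],f[:,1],1)[0])))
E
```

```text
time_s: 15.27
tcp_pos: [0.6621, -0.2274, 0.1387]
eef_rot: [[-0.995, -0.101, 0.0], [-0.101, 0.995, 0.0], [-0.0, -0.0, -1.0]]
force: [-3.4, -1.0, -3.4]
gripper_width: 0.0437
grasp_force: 37.6
time_s: 15.52
tcp_pos: [0.6635, -0.2272, 0.1387]
eef_rot: [[-0.995, -0.101, 0.0], [-0.101, 0.995, 0.0], [-0.0, 0.0, -1.0]]
force: [-4.0, -0.8, -3.5]
gripper_width: 0.0437
grasp_force: 37.8
0.05 11 [0.0288 0.0296] -0.0036
0.06 12 [0.0283 0.0292] -0.0037
0.07 18 [0.0281 0.0289] -0.0038
0.08 16 [0.0279 0.0285] -0.0027
0.09 17 [0.0275 0.0281] -0.0063
0.1 16 [0.027  0.0278] -0.0013
0.11 17 [0.0265 0.0532] -0.002
lean about x -1.329558397487896
```

```bash
python3 -m pendant '[[[-0.002,0,0],0,0.9],[[0,0,0],0,0.9],[[0,0,0],0,0.9]]'; python3 -m pendant '[[[-0.002,0,0],0,0.9],[[0,0,0],0,0.9],[[0,0,0],0,0.9]]'
```

```text
time_s: 15.82
tcp_pos: [0.6656, -0.227, 0.1387]
eef_rot: [[-0.995, -0.101, 0.0], [-0.101, 0.995, 0.0], [-0.0, 0.0, -1.0]]
force: [-3.6, -1.1, -3.4]
gripper_width: 0.0435
grasp_force: 37.6
time_s: 16.07
tcp_pos: [0.6677, -0.2267, 0.1387]
eef_rot: [[-0.995, -0.101, 0.001], [-0.101, 0.995, 0.0], [-0.001, 0.0, -1.0]]
force: [-3.6, -0.4, -3.8]
gripper_width: 0.0437
grasp_force: 37.7
```

```bash
cat > tilt.py <<'E'
from h import *
import sys
def tilt(tag):
    p,d,K,r,t=load(tag);W=cloud(p,d,K,r,t);h=cv2.cvtColor(p,cv2.COLOR_RGB2HSV).astype(int);H,S,V=h[...,0],h[...,1],h[...,2]
    th=np.radians(5.8);R=np.array([[np.cos(th),-np.sin(th)],[np.sin(th),np.cos(th)]])
    L=W.copy();L[...,:2]=(W[...,:2]-[.6062,-.2325])@R
    m=(H>5)&(H<15)&(S>200)&(V>100)&(d>0)&(np.abs(L[...,1])<.05)&(L[...,0]>0)&(L[...,0]<.1)
    m=cv2.erode(m.astype(np.uint8),np.ones((3,3)))>0
    E=[];F=[]
    for v in range(m.shape[0]):
        u=np.where(m[v])[0]
        if len(u)>8: E.append(L[v,u[1]]);F.append(L[v,u[-2]])
    for n,e in(("left",np.array(E)),("right",np.array(F))):
        e=e[(e[:,2]>.045)]; k=np.polyfit(e[:,2],e[:,0],1); print(tag,n,"tilt deg",round(np.degrees(np.arctan(k[0])),2),"x at z=.05",round(np.polyval(k,.05),4),len(e))
E
python3 - <<'E'
from tilt import *
snap('side','d5');snap('scene','s7')
tilt('d4');tilt('d5')
a=cv2.imread('pics/d5.png')[184:384,230:390];b=cv2.imread('pics/s7.png')[130:330,50:210];cv2.imwrite('pics/c6.png',cv2.resize(cv2.hconcat([a,b]),None,fx=2.5,fy=2.5))
E
```

```text
Traceback (most recent call last):
  File "tilt.py", line 14, in tilt
    e=e[(e[:,2]>.045)]; k=np.polyfit(e[:,2],e[:,0],1); print(tag,n,"tilt deg",round(np.degrees(np.arctan(k[0])),2),"x at z=.05",round(np.polyval(k,.05),4),len(e))
         ~^^^^^
IndexError: too many indices for array: array is 1-dimensional, but 2 were indexed
```

```bash
sed -i 's/(S>200)&(V>100)/(S>150)\&(V>50)/; s/(H>5)&(H<15)/(H>3)\&(H<20)/' tilt.py
python3 - <<'E'
from tilt import *
a=cv2.imread('pics/d5.png')[184:384,230:390];b=cv2.imread('pics/s7.png')[130:330,50:210];cv2.imwrite('pics/c6.png',cv2.resize(cv2.hconcat([a,b]),None,fx=2.5,fy=2.5))
for n in('d3','d4','d5'): tilt(n)
E
```

```text
d3 left tilt deg -3.69 x at z=.05 0.0289 26
d3 right tilt deg -7.78 x at z=.05 0.0683 23
d4 left tilt deg -2.89 x at z=.05 0.0295 28
d4 right tilt deg -6.14 x at z=.05 0.0676 25
d5 left tilt deg -0.81 x at z=.05 0.0298 25
d5 right tilt deg -2.02 x at z=.05 0.067 24
```

View pics/c6.png

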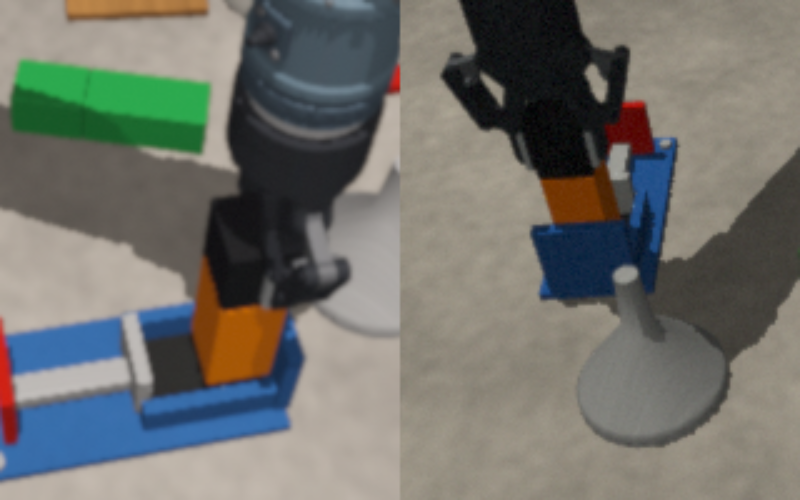

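Upright to within about 1° by the left edge. I'll press slightly more.

```bash
python3 -m pendant '[[[-0.002,0,0],0,0.9],[[0,0,0],0,0.9],[[0,0,0],0,0.9]]'; python3 -m pendant '[[[-0.001,0,0],0,0.9],[[0,0,0],0,0.9],[[0,0,0],0,0.9]]';python3 -c "
from tilt import *
snap('side','d6');tilt('d6')"
```

```text
time_s: 16.42
tcp_pos: [0.6688, -0.2267, 0.1387]
eef_rot: [[-0.995, -0.101, -0.001], [-0.101, 0.995, -0.0], [0.001, 0.0, -1.0]]
force: [-5.1, -0.1, -2.1]
gripper_width: 0.0439
grasp_force: 37.8
time_s: 16.67
tcp_pos: [0.6692, -0.2266, 0.1387]
eef_rot: [[-0.995, -0.101, -0.002], [-0.101, 0.995, -0.0], [0.002, 0.0, -1.0]]
force: [-7.4, -0.8, -2.6]
gripper_width: 0.0435
grasp_force: 38.0
d6 left tilt deg 0.93 x at z=.05 0.0293 27
d6 right tilt deg -5.33 x at z=.05 0.0695 25
```

The push stalled at 7.4 N, so the tube is flat on the plate. I'll back off and lower to the pad.

```bash
python3 -m pendant '[[[0.003,0,0],0,0.9],[[0.002,0,0],0,0.9],[[0,0,0.004],0,0.9],[[0,0,0.004],0,0.9],[[0,0,0.003],0,0.9],[[0,0,0],0,0.9],[[0,0,0],0,0.9]]'; python3 -m pendant '[[[0,0,0.002],0,0.9],[[0,0,0.002],0,0.9],[[0,0,0],0,0.9],[[0,0,0],0,0.9]]'; python3 -m pendant '[[[0,0,0.002],0,0.9],[[0,0,0],0,0.9],[[0,0,0],0,0.9]]'
```

```text
time_s: 17.3
tcp_pos: [0.6652, -0.2268, 0.1271]
eef_rot: [[-0.995, -0.101, -0.001], [-0.101, 0.995, 0.001], [0.001, 0.001, -1.0]]
force: [0.2, -0.3, -5.1]
gripper_width: 0.0439
grasp_force: 37.6
time_s: 17.63
tcp_pos: [0.6652, -0.227, 0.1236]
eef_rot: [[-0.995, -0.101, -0.0], [-0.101, 0.995, 0.0], [0.0, 0.0, -1.0]]
force: [0.1, 0.7, -6.5]
gripper_width: 0.0435
grasp_force: 37.6
time_s: 17.88
tcp_pos: [0.6653, -0.227, 0.1216]
eef_rot: [[-0.995, -0.101, -0.0], [-0.101, 0.995, 0.0], [0.0, 0.0, -1.0]]
force: [-0.4, 0.6, -5.8]
gripper_width: 0.0436
grasp_force: 37.6
```

Still hanging free (-5.8 N), so I'll keep lowering in small steps.

```bash
for i in 1 2 3; do python3 -m pendant '[[[0,0,0.0015],0,0.9],[[0,0,0],0,0.9],[[0,0,0],0,0.9]]' | grep -E 'tcp|force: \['; done
```

```text
tcp_pos: [0.6653, -0.2271, 0.1202]
force: [1.2, 0.6, -5.9]
tcp_pos: [0.6656, -0.2271, 0.1201]
force: [-3.0, 1.5, 3.2]
tcp_pos: [0.666, -0.2271, 0.1201]
force: [-4.0, 2.4, 9.7]
```

```bash
python3 -m pendant '[[[0,0,-0.0018],0,0.9],[[0,0,0],0,0.9],[[0,0,0],0,0.9]]'; python3 -m pendant '[[[0,0,0],0,0],[[0,0,0],0,0],[[0,0,0],0,0],[[0,0,0],0,0],[[0,0,0],0,0],[[0,0,0],0,0],[[0,0,0],0,0]]';  python3 -c "
from tilt import *
snap('side','d7');tilt('d7')"
```

```text
time_s: 18.88
tcp_pos: [0.666, -0.2271, 0.1201]
eef_rot: [[-0.995, -0.101, 0.002], [-0.101, 0.995, -0.0], [-0.002, -0.001, -1.0]]
force: [-2.0, 1.4, 6.0]
gripper_width: 0.0434
grasp_force: 38.8
time_s: 19.47
tcp_pos: [0.6654, -0.2271, 0.1189]
eef_rot: [[-0.995, -0.101, -0.0], [-0.101, 0.995, -0.0], [0.0, -0.0, -1.0]]
force: [-0.2, 0.1, 0.4]
gripper_width: 0.0857
grasp_force: 0.0
d7 left tilt deg 0.08 x at z=.05 0.0266 7
d7 right tilt deg -8.96 x at z=.05 0.065 19
```

```bash
python3 -m pendant '[[[0,0,-0.01],0,0],[[0,0,-0.03],0,0],[[0,0,-0.035],0,0],[[0,0,-0.03],0,0],[[0,0,0],0,0]]' | grep -E 'tcp|force: \['; python3 -m pendant '[[[0.02,0,0],0,0.5],[[0.035,0,0],0,1],[[0.035,0,0],0,1],[[0.035,0,0],0,1],[[0.035,0,0],0,1],[[0.035,0,0],0,1],[[0.015,0,0],0,1],[[0,0,0],0,1]]'; python3 - <<'E'
from tilt import *
snap('side','d8');snap('scene','s8');tilt('d8')
th=np.radians(5.8);R=np.array([[np.cos(th),-np.sin(th)],[np.sin(th),np.cos(th)]])
for n in('s8','d8'):
    p,d,K,r,t=load(n);W=cloud(p,d,K,r,t);V=p.max(-1).astype(int);h=cv2.cvtColor(p,cv2.COLOR_RGB2HSV).astype(int)
    L=W.copy();L[...,:2]=(W[...,:2]-[.6062,-.2325])@R
    m=(d>0)&(L[...,2]>.168)&(L[...,2]<.182)&(L[...,0]>0)&(L[...,0]<.1)&(np.abs(L[...,1])<.05)
    q=L[m];print(n,"top",len(q),q.mean(0).round(4) if len(q) else 0,np.percentile(q[:,:2],[2,98],axis=0).round(4).tolist())
    m=(d>0)&((h[...,0]<5)|(h[...,0]>175))&(h[...,1]>150)&(L[...,2]>.06)&(L[...,2]<.09)&(L[...,0]<-.05)&(L[...,0]>-.15)&(np.abs(L[...,1])<.05)
    q=L[m];print(n,"tab",len(q),np.percentile(q[:,:2],[2,98],axis=0).round(4).tolist() if len(q) else 0)
E
```

```text
tcp_pos: [0.6682, -0.2283, 0.233]
force: [0.2, -0.0, 1.0]
time_s: 20.6
tcp_pos: [0.4533, -0.2482, 0.2251]
eef_rot: [[-0.995, -0.098, -0.001], [-0.098, 0.995, -0.0], [0.001, -0.0, -1.0]]
force: [-0.5, 0.3, -0.6]
gripper_width: -0.0002
grasp_force: 0.0
d8 left tilt deg -1.25 x at z=.05 0.027 7
d8 right tilt deg -1.37 x at z=.05 0.0648 19
s8 top 356 [0.0518 0.0007 0.1733] [[0.0279, -0.0214], [0.0709, 0.0218]]
s8 tab 143 [[-0.1075, -0.017], [-0.0969, 0.0294]]
d8 top 859 [ 0.0475 -0.0029  0.1743] [[0.0264, -0.023], [0.0695, 0.0199]]
d8 tab 212 [[-0.1091, -0.0314], [-0.1005, 0.0261]]
```

The tube stands upright and centred, about 4 mm off the plate. Now the red tab: go down behind it and push.

```bash
python3 -m pendant '[[[0,0,0.035],0,1],[[0,0,0.04],0,1],[[0,0,0.04],0,1],[[0,0,0.035],0,1],[[0,0,0.025],0,1],[[0,0,0.004],0,1],[[0,0,0],0,1]]'| grep -E 'tcp|force: \['; python3 -m pendant '[[[-0.012,0,0],0,1],[[-0.01,0,0],0,1],[[-0.006,0,0],0,1],[[-0.005,0,0],0,1],[[-0.004,0,0],0,1],[[-0.004,0,0],0,1],[[0,0,0],0,1]]'| grep -E 'tcp|force: \['; python3 -m pendant '[[[-0.004,0,0],0,1],[[-0.004,0,0],0,1],[[-0.004,0,0],0,1],[[-0.004,0,0],0,1],[[0,0,0],0,1]]'| grep -E 'tcp|force: \['
```

```text
tcp_pos: [0.4563, -0.2473, 0.0434]
force: [0.4, -0.1, 0.3]
tcp_pos: [0.4982, -0.2442, 0.0454]
force: [-0.0, -0.1, 0.6]
tcp_pos: [0.5141, -0.2422, 0.0449]
force: [-0.7, -0.1, 0.1]
```

```bash
cat > st.py <<'E'
from h import *
import sys
def st(tag):
    snap('side','d'+tag);snap('scene','s'+tag)
    th=np.radians(5.8);R=np.array([[np.cos(th),-np.sin(th)],[np.sin(th),np.cos(th)]])
    for n in('s'+tag,'d'+tag):
        p,d,K,r,t=load(n);W=cloud(p,d,K,r,t);h=cv2.cvtColor(p,cv2.COLOR_RGB2HSV).astype(int)
        L=W.copy();L[...,:2]=(W[...,:2]-[.6062,-.2325])@R
        m=(d>0)&(L[...,2]>.168)&(L[...,2]<.182)&(L[...,0]>0)&(L[...,0]<.1)&(np.abs(L[...,1])<.05)
        q=L[m];print(n,"top",len(q),np.percentile(q[:,:2],[2,98],axis=0).round(4).tolist())
        m=(d>0)&((h[...,0]<5)|(h[...,0]>175))&(h[...,1]>150)&(L[...,2]>.06)&(L[...,2]<.09)&(L[...,0]<-.03)&(L[...,0]>-.15)&(np.abs(L[...,1])<.05)
        q=L[m];print(n,"tab",len(q),np.percentile(q[:,:2],[2,98],axis=0).round(4).tolist() if len(q) else 0)
E
python3 -c "
from st import *
st('9')"
```

```text
s9 top 351 [[0.0283, -0.0212], [0.0713, 0.0216]]
s9 tab 120 [[-0.0785, -0.0096], [-0.0696, 0.0292]]
d9 top 859 [[0.0264, -0.0232], [0.0695, 0.0197]]
d9 tab 58 [[-0.0789, -0.0316], [-0.0721, -0.0016]]
```

```bash
python3 -m pendant '[[[-0.003,0,0],0,1],[[-0.003,0,0],0,1],[[0,0,0],0,1],[[0,0,0],0,1]]'| grep -E 'tcp|force: \['; for i in 1 2; do python3 -m pendant '[[[-0.002,0,0],0,1],[[0,0,0],0,1],[[0,0,0],0,1]]'| grep -E 'tcp|force: \['; done
```

```text
tcp_pos: [0.5194, -0.2417, 0.0449]
force: [-1.9, 0.3, 0.4]
tcp_pos: [0.5211, -0.2416, 0.0449]
force: [-2.3, 0.7, 1.1]
tcp_pos: [0.5221, -0.2415, 0.0449]
force: [-5.3, -0.7, 3.5]
```

```bash
for i in 1 2; do python3 -m pendant '[[[-0.002,0,0],0,1],[[0,0,0],0,1],[[0,0,0],0,1]]'| grep -E 'tcp|force: \['; done; python3 -c "
from st import *
st('10')"
```

```text
tcp_pos: [0.5236, -0.2413, 0.0449]
force: [-5.5, -1.3, 3.2]
tcp_pos: [0.5246, -0.2412, 0.0448]
force: [-9.4, -0.4, 5.7]
s10 top 356 [[0.0308, -0.021], [0.074, 0.0218]]
s10 tab 116 [[-0.0687, -0.0064], [-0.0582, 0.03]]
d10 top 863 [[0.0295, -0.0229], [0.0723, 0.0201]]
d10 tab 38 [[-0.0674, -0.029], [-0.0617, -0.0013]]
```

```bash
for i in 1 2; do python3 -m pendant '[[[-0.002,0,0],0,1],[[0,0,0],0,1],[[0,0,0],0,1]]'| grep -E 'tcp|force: \['; done; python3 -c "
from st import *
st('11')"
```

```text
tcp_pos: [0.5245, -0.2412, 0.0449]
force: [-14.7, -2.0, 9.5]
tcp_pos: [0.5245, -0.2412, 0.0449]
force: [-18.9, -1.3, 13.5]
s11 top 355 [[0.0311, -0.021], [0.0742, 0.0217]]
s11 tab 116 [[-0.069, -0.0071], [-0.0586, 0.0297]]
d11 top 861 [[0.0294, -0.0232], [0.0723, 0.02]]
d11 tab 32 [[-0.0686, -0.0311], [-0.0616, -0.0035]]
```

It stalled at 19 N with the tube snug. I'll retract and check everything.

```bash
python3 -m pendant '[[[0.01,0,0],0,1],[[0.02,0,0],0,1],[[0.02,0,0],0,1],[[0,0,-0.02],0,1],[[0,0,-0.03],0,1],[[0,0,-0.03],0,1],[[0,0,0],0,1],[[0,0,0],0,1]]'| grep -E 'time|tcp|force: \['; python3 -c "
from st import *
st('12')
a=cv2.imread('pics/s12.png');cv2.imwrite('pics/c7.png',cv2.resize(a[100:340,80:400],None,fx=2,fy=2))
"
```

```text
time_s: 25.08
tcp_pos: [0.484, -0.2471, 0.1275]
force: [0.2, -0.0, -0.8]
s12 top 353 [[0.0314, -0.0212], [0.0742, 0.0214]]
s12 tab 117 [[-0.0677, -0.0072], [-0.0581, 0.0299]]
d12 top 855 [[0.0295, -0.023], [0.0725, 0.0197]]
d12 tab 217 [[-0.0703, -0.0316], [-0.0624, 0.0265]]
```

View pics/c7.png

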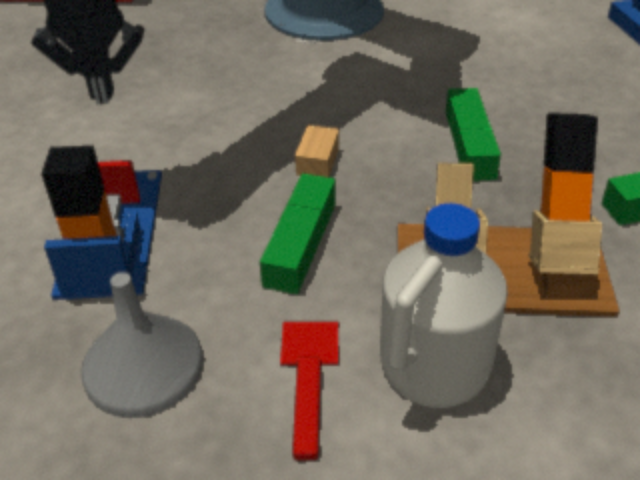

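The full tube stands clamped against the plate at (75,210), the empty one is home at (570,200), and the bystanders have not moved.

```bash
python3 -c "
from rig import manip
print(manip.sign_off())"
```

```text
the job is handed in; nothing more can be done
None
```

Job handed in at about 25 s of robot time: the full tube stands upright, clamped snug against the back plate; the empty tube is home in its rack pocket; the jug, funnel, block and scraper look unmoved in the last picture. The judge's verdict was not shown.

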